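# Stand a beaker on a magnetic stirrer and set its stiff speed knob

## Task

Stand the beaker that has the stir bar in it upright on the middle of the flat magnetic stirrer's white plate and let go of it. Then turn the stirrer's stiff knob clockwise from off to the second bar of its scale, not on to the third, and let go. The stirrer stands loose and spins round with its knob unless you push the knob down while you turn it (about 15 N is right, over 27 N harms the shaft), so keep it where it stands, and leave the bottle and the vial alone.

Things in the scene. Friction and masses are not known exactly. Their poses are not given: they have to be found in the camera images.
- stirrer: Flat magnetic stirrer: loose grey unit, about 0.33 kg, 186 mm front to rear, 124 mm wide. Thin slab with the plate at the rear; control pod, 64 mm deep and 42 mm high, with the knob at the front (robot side). Origin on the bench under the middle of its length. x axis from knob to plate, z up; x is within 0.4 rad of the robot's x. Four hard feet, 162 x 100 mm apart, that slip on the bench.
- plate (a point): Centre of the top of the stirrer's round white stirring plate: 108 mm across, flat, 20 mm above the bench, 1 mm above the slab round it. Axes as the stirrer's. The knob's axis is 94 mm from here along -x.
- stirrer_rear (a point): Middle of the stirrer's rear edge, 12 mm above the bench, 152 mm along +x from the knob's axis; axes as the stirrer's. It shifts most when the stirrer spins about its knob.
- knob_grip (a point): On the axis of the pointer knob, half-way up its grey grip bar, 61 mm above the bench. Bar 34 mm long, 10 mm thick, 24 mm high (49 to 73 mm above the bench), pinched across the 10 mm. It stands on a black round skirt 39 mm across, top at 49 mm, for fingertips to push on. Seen from above the bar, white nose first, lies anticlockwise from the stirrer's x axis by 1.2 rad minus the knob angle.
- knob (a joint): Knob angle in rad: 0 at off, grows clockwise seen from above, stop at 2.4. Scale on the pod: a small ring at 0 (off), bars at 0.6, 1.2, 1.8, 2.4, each broader than the last; the second, 1.2, points to the plate. Needs 0.3 N m to turn, stays where left. With too little push down (under 8 N or so) the feet slip and the whole stirrer turns instead. About 15 N is right; over 27 N harms the shaft.
- beaker_center (a point): Centre, half-way up, of the plain clear beaker that holds the stir bar: 70 mm tall, 52 mm across the body, 56 mm across the rim (top 5 mm), about 0.09 kg. Loose, left or right of the stirrer (not the one far back by the wall). z axis up. Pinch it across the body from above, just below the rim, gently (10 to 15 N).
- bar_center (a point): Centre of the white stir bar, 25 mm long and 9 mm thick, lying loose on the floor of the beaker. It stays there.
- bottle: Brown sample bottle with black screw cap, 52 mm across, 98 mm tall, on the bench on the side of the stirrer where the beaker is not; origin at the middle of its underside. Bystander: leave it alone.
- vial: Clear vial with black screw cap, 37 mm across, 70 mm tall, at the left; origin at the middle of its underside. Bystander: leave it alone.
- bench: The instrument bench whose top, at z = 0, carries everything. Fixed. At the left, behind the work, is a sunken compartment whose open lid stands upright (x over 0.6 m, y 0.03 to 0.17 m, taller than a hand): carry things past in front of it, not over it.
Things that resemble listed ones, but are neither listed nor needed, are in the scene too. There is more than one size of the part that bears beaker_center; the job needs the smallest.

How it is judged (in metres and radians):
On the way, in this order (a step that is already met when the one before it is completed fails the run):
1. the beaker stands upright and released on the middle of the stirring plate (horizontal distance between beaker_center and plate below 0.018 m and z of beaker_center in the frame of plate between 0.03 and 0.04 m and angle between beaker_center's own z axis and vertical below 0.1 rad and contact force between the fingers and beaker below 0.1 N and linear speed of beaker below 0.02 m/s), for 0.3 s.
2. the knob points to the second bar (value of joint knob between 1.05 and 1.35 rad), for 0.2 s.
At the end, for the whole second after the job is handed in: The beaker stands upright on the stirring plate within 18 mm of its middle with the stir bar in it, the knob is left at the second bar (1.05 to 1.35 rad), the stirrer is at rest within 15 mm of where it stood, measured at its middle and at its rear edge, and everything is released (all of step 2 and horizontal distance between beaker_center and plate below 0.018 m and z of beaker_center in the frame of plate between 0.03 and 0.04 m and angle between beaker_center's own z axis and vertical below 0.1 rad and distance between bar_center and beaker_center below 0.04 m and distance of each of stirrer_rear, stirrer from where it was at the start of the episode below 0.015 m and linear speed of each of stirrer, beaker below 0.01 m/s); the robot touches nothing.
It fails at once if the stirrer spins, skids or is lifted: its rear edge or its middle moves more than 15 mm (distance of any of stirrer_rear, stirrer from where it was at the start of the episode above 0.015 m).
It fails at once if the stirrer is pushed onto the bench too hard (more than 32 N, about 5 N of it from its weight and the beaker's) (contact force between stirrer and bench above 32 N).
It fails at once if the knob is turned on to the third bar (value of joint knob above 1.65 rad).
It fails at once if the beaker is tipped (angle between beaker_center's own z axis and vertical above 0.5 rad).
It fails at once if the bottle or the vial is shifted by more than 20 mm (distance of any of bottle, vial from where it was at the start of the episode above 0.02 m).
It also fails if it takes over 64 s, if anything falls off the work surface, if the arm or the gripper's body presses on something with over 40 N, if the wrist force passes 120 N, or if a joint passes its speed limit or range.

## Robot

A 6-joint arm with a two-finger parallel gripper is mounted at the origin on a cart in front of the work surface, level with it; the furniture and walls round the work are solid. World frame = base frame: x ahead of the robot, y to its left, z up, the work surface at z = 0. Lengths are in mm, angles in rad, forces in N, time in s.
With the tool pointing down it reaches from about 400 to 925 mm from the base axis. Payload 12.5 kg.
Tool frame: the origin (TCP) lies midway between the tips of the shut fingers; the grasp point (between the pads) lies 19 mm behind it; z points along the fingers, y is the direction in which the jaws open and shut (so a half turn about z gives the same grasp; the last joint's range is limited). The gripper opens to 95 mm and grips with 3 to 60 N. Pads are 20 mm wide; open, the fingers measure 119 mm over their backs; the gripper's body (75 mm by 180 mm) begins 59 mm behind the grasp point.
Start: joints at [1.069, 0.491, 1.559, -0, 1.092, -0.106], TCP at [240.952, 576.705, 214.661] pointing down, gripper open.
Joint ranges: [-3.1, 3.1], [-0.84, 2.19], [0.05, 2.79], [-1.13, 4.28], [0.06, 2.93], [-2.69, 2.69]. Speed limits (rad/s): [2.22, 2.22, 2.79, 3.14, 3.14, 3.14].

## Interface

Orientations are given as a unit quaternion [x, y, z, w].
In Python, from cell import robot, optics gives the robot as it stands.
- The arm moves only by the tool step_arm, never from a script. Its argument "commands" is a list of rows, each an object of numbers: "dx", "dy", "dz": the shift along the tool's x, y, z in cm; "ax", "ay", "az": the turn, a rotation vector about the tool's x, y, z in rad; "gripper": the closure, from 0 (fully open) to 1 (shut). In form: [{"dx": .., "dy": .., "dz": .., "ax": .., "ay": .., "az": .., "gripper": ..}, ...]. A call has 1 to 20 rows; each row shifts and turns the commanded pose from where the row before left it, along the tool's axes as they then stand; what a row does not reach is not made up. A row lasts 1/12 s, in which the tool goes at most 41.7 mm and 7.16 degrees, less where a joint would pass 70% of its speed; a pose out of reach is approached as far as the arm can. A call with a gripper value outside its range is refused whole. The fingers move at their own pace and stop on an object; "force" is the grip in N (left out, the last holds). Time passes only in rows, so rows that do not move let the fingers close. It gives the time, the measured TCP pose, the force and the opening at its end, in the units of the state.
- robot.read_state(): the state, without advancing time (a new reading comes with each control period).
- optics.grab_frame(name): name is "scene" or "top" or "wrist"; returns the picture (384x512x3 uint8, red, green, blue); there is no depth.
- optics.calibration(name): a dict with "camera_matrix" (3x3 intrinsics, pixels), "R" (3x3) and "t" (3): a world point X has camera coordinates R X + t; the wrist camera has in their place "mount" (4x4, takes a point from camera to tool coordinates, whose origin is the TCP and whose axes are the flange's). Camera axes: x right, y down, z forward; pixel columns grow to the right and rows downward; lengths in mm; the calibration is good to about 2 mm. A picture is of the moment at which its call begins: read the wrist's pose just before it. calibration takes no time and is no camera call.
- robot.hand_in(): hands the job in, once; it reports no verdict.
The state is a dict: "time": time; "joint_positions": joint angles; "dq": joint speeds; "effort": joint torques, N m; "tcp_pos": TCP position; "eef_rot": TCP orientation; "contact_force": force on the tool from outside, world axes, zero at the start; "moment": the same for the moment, N m; "finger_gap": finger opening in mm.
Only numpy, scipy, OpenCV 4.12 (cv2) and the standard library are available. Lean on these libraries where they do the work, as an engineer would, in place of code of your own. Each camera call takes 0.05 s, during which the arm holds its last target.

## Working session

There is one attempt and no reset: what is moved stays moved. The work goes in short steps, Python scripts to look and compute and a tool call to move; the robot and the scene stay as the last step left them, time stands still between calls to the robot, and variables do not carry over. Pictures are saved under pics/ and viewed, and the job is handed in when it is done.

Besides the shell and the picture viewer there is one more tool, called as a command line: name --argument value ..., lists and objects as JSON in quotes. step_arm: Moves the arm, as the interface text tells. Its arguments: {"type":"object","properties":{"commands":{"type":"array"},"force":{"type":"number"}},"required":["commands"]}

```bash
ls; mkdir -p pics
python3 - <<'E'
from cell import robot, optics
import cv2
print(robot.read_state())
for n in ("scene","top"):
    im=optics.grab_frame(n); cv2.imwrite(f"pics/{n}0.png",im[:,:,::-1])
    c=optics.calibration(n); print(n,c)
print(optics.calibration("wrist"))
E
```

```text
pics
{'time': 0.0, 'joint_positions': array([ 1.06941025e+00,  4.91554069e-01,  1.55945111e+00, -9.74219903e-06,
        1.09165956e+00, -1.05625064e-01]), 'dq': array([ 5.63701095e-05, -5.86072728e-04,  3.17798203e-04,  3.89963475e-04,
        1.17335029e-03, -9.28349674e-04]), 'effort': array([-3.89990397e-03, -6.12638354e+01, -2.58187115e+01,  6.91193040e-02,
        4.80989506e-02, -1.10467017e-04]), 'tcp_pos': array([240.82648791, 576.48487163, 214.06457542]), 'eef_rot': array([ 1.96589409e-01,  9.80485756e-01, -5.12834897e-04, -1.56082031e-04]), 'contact_force': array([-0.59664059, -0.3946399 ,  0.46145445]), 'moment': array([0.04159294, 0.02253516, 0.00678111]), 'finger_gap': 95.11779183922683}
scene {'camera_matrix': array([[415.72077218,   0.        , 256.10621882],
       [  0.        , 415.72077218, 182.13914186],
       [  0.        ,   0.        ,   1.        ]]), 'R': array([[ 0.76678609, -0.64177969, -0.01256658],
       [-0.37698926, -0.43440185, -0.81803064],
       [ 0.5195365 ,  0.63199199, -0.57503735]]), 't': array([-481.72728825,  -94.05918814, 1551.65671458])}

[... 210 characters left out ...]
7503, -0.00534873],
       [-0.99612322, -0.01435655, -0.08678952],
       [ 0.08670189,  0.00661913, -0.99621231]]), 't': array([  -8.21409727,  564.63546756, 1209.55705493])}
{'camera_matrix': array([[285.1312885 ,   0.        , 257.87884437],
       [  0.        , 285.1312885 , 189.88991119],
       [  0.        ,   0.        ,   1.        ]]), 'mount': array([[-6.74816945e-04, -9.58545380e-01, -2.84939115e-01,
         8.18273864e+01],
       [ 9.99999771e-01, -6.58515118e-04, -1.53015729e-04,
         2.29434674e-01],
       [-4.09641948e-05, -2.84939153e-01,  9.58545605e-01,
        -1.70321378e+02],
       [ 0.00000000e+00,  0.00000000e+00,  0.00000000e+00,
         1.00000000e+00]])}
```

View pics/scene0.png

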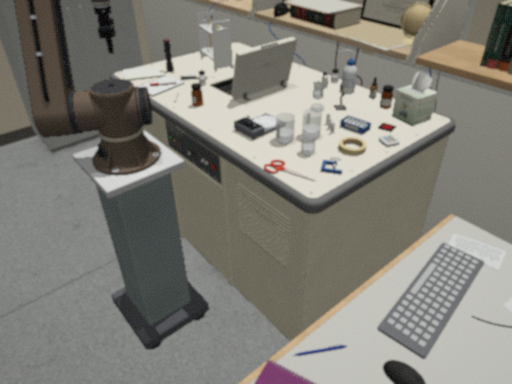

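View pics/top0.png

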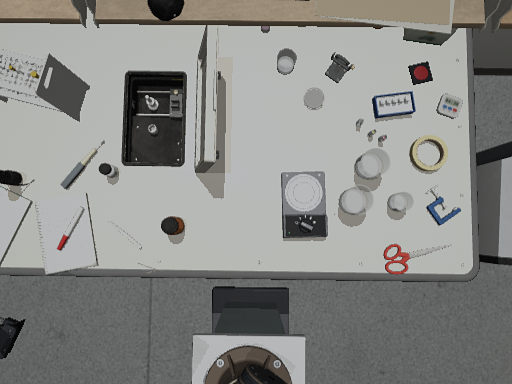

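Run:
```python
import cv2
im=cv2.imread("pics/top0.png")
cv2.imwrite("pics/top0c.png",cv2.resize(im[110:310,160:400],None,fx=3.3,fy=3,interpolation=cv2.INTER_CUBIC)[:, :])
```

```text
(no output)
```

View pics/top0c.png

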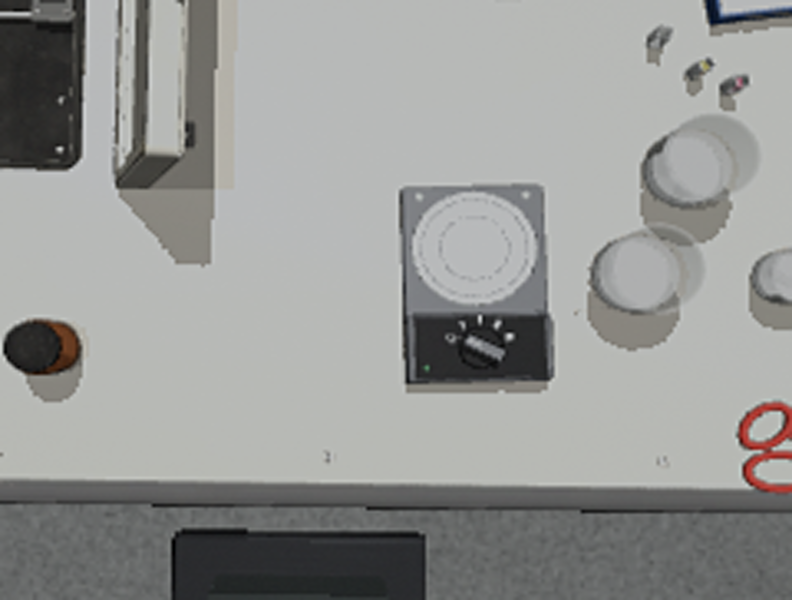

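```bash
cat > h.py <<'E'
import numpy as np, cv2
from cell import robot, optics
from scipy.spatial.transform import Rotation as Ro
def ext(n,st=None):
    c=optics.calibration(n); K=c["camera_matrix"]
    if n!="wrist": return K,c["R"],c["t"]
    st=st or robot.read_state(); M=c["mount"]
    T=np.eye(4);T[:3,:3]=Ro.from_quat(st["eef_rot"]).as_matrix();T[:3,3]=st["tcp_pos"]
    W=np.linalg.inv(T@M); return K,W[:3,:3],W[:3,3]
def pix(E,u,v,z):
    K,R,t=E; d=R.T@np.linalg.inv(K)@[u,v,1]; o=-R.T@t
    return o+d*(z-o[2])/d[2]
def proj(E,X):
    K,R,t=E; p=K@(R@np.asarray(X,float)+t); return p[:2]/p[2]
def pose():
    s=robot.read_state(); R=Ro.from_quat(s["eef_rot"]).as_matrix()
    print("t",round(s["time"],2),"tcp",s["tcp_pos"].round(1),"tx",R[:,0].round(4),"ty",R[:,1].round(4),"tz",R[:,2].round(4),"F",s["contact_force"].round(1),"gap",s["finger_gap"].round(1),"q",s["joint_positions"].round(2))
    return s
E
python3 - <<'E'
from h import *
E=ext("top"); f=lambda x,y:(160+x/3.3,110+y/3)
print("plate",pix(E,*f(475,248),20)); print("knob",pix(E,*f(485,347),73))
print("beaker rim/base",pix(E,400,201,70),pix(E,397,204,0)); print("rim w",pix(E,390,202,70),pix(E,412,202,70))
print("mid",pix(E,370,163,70),pix(E,353,201,70)); print("bottle",pix(E,*f(33,347),98)); print("slab edge",pix(E,*f(402,187),19),pix(E,*f(543,185),19))
E
```

```text
plate [ 555.95678308 -152.2200016    20.        ]
knob [ 462.33171098 -154.5966889    73.        ]
beaker rim/base [ 533.00352422 -407.73123816   70.        ] [ 528.67302091 -422.6030684     0.        ]
rim w [ 529.88192007 -380.52792543   70.        ] [ 530.75287471 -440.27697215   70.        ]
mid [ 636.23297532 -327.14123821   70.        ] [ 531.14293137 -279.98313877   70.        ]
bottle [456.83778221 211.43527001  98.        ]
slab edge [613.44153186 -88.88361872  19.        ] [ 617.09506389 -210.93864453   19.        ]
```

Run:
```python
import cv2
im=cv2.imread("pics/top0.png")
cv2.imwrite("pics/top0d.png",cv2.resize(im[140:225,330:420],None,fx=7,fy=7,interpolation=cv2.INTER_CUBIC))
```

```text
(no output)
```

View pics/top0d.png

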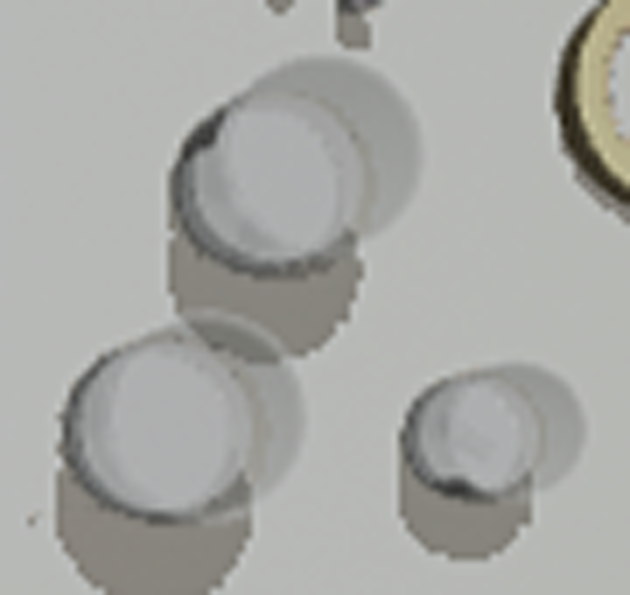

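step_arm --commands '[{"dx": -2.66, "dy": -3.0}, {"dx": -2.66, "dy": -3.0}, {"dx": -2.66, "dy": -3.0}, {"dx": -2.66, "dy": -3.0}, {"dx": -2.66, "dy": -3.0}, {"dx": -2.66, "dy": -3.0}, {"dx": -2.66, "dy": -3.0}, {"dx": -2.66, "dy": -3.0}, {"dx": -2.66, "dy": -3.0}, {"dx": -2.66, "dy": -3.0}, {"dx": -2.66, "dy": -3.0}, {"dx": -2.66, "dy": -3.0}, {"dx": -2.66, "dy": -3.0}, {"dx": -2.66, "dy": -3.0}, {"dx": -2.66, "dy": -3.0}, {"dx": -2.66, "dy": -3.0}, {"dx": -2.66, "dy": -3.0}, {"dx": -2.66, "dy": -3.0}, {"dx": -2.66, "dy": -3.0}, {"dx": -2.66, "dy": -3.0}]'

```text
validation failed for argument at $.co...
```

step_arm --commands '[{"az": 0.12}, {"az": 0.12}, {"az": 0.12}, {"az": 0.12}, {"az": 0.12}, {"az": 0.12}, {"az": 0.12}, {"az": 0.12}, {"az": 0.12}, {"az": 0.12}, {"az": 0.12}, {"az": 0.12}, {"az": 0.08}, {}, {}, {}]'

```text
validation failed for argument at $.co...
```

Run:
```python
from h import *
pose()
im=optics.grab_frame("wrist"); cv2.imwrite("pics/w1.png",im[:,:,::-1])
```

```text
Traceback (most recent call last):
  File "h.py", line 17, in pose
    print("t",round(s["time"],2),"tcp",s["tcp_pos"].round(1),"tx",R[:,0].round(4),"ty",R[:,1].round(4),"tz",R[:,2].round(4),"F",s["contact_force"].round(1),"gap",s["finger_gap"].round(1),"q",s["joint_positions"].round(2))
                                                                                                                                                                  ^^^^^^^^^^^^^^^^^^^^^
AttributeError: 'float' object has no attribute 'round'
```

step_arm --commands '[{"dx": -2.66, "dy": -3.0, "dz": 0, "ax": 0, "ay": 0, "az": 0, "gripper": 0}]'

```text
time: 0.18
tcp_pos: [252.9, 541.9, 213.8]
eef_rot: [0.195, 0.981, 0.001, -0.0]
contact_force: [1.1, -0.5, 0.2]
finger_gap: 94.7
```

```bash
sed -i 's/s\["finger_gap"\].round(1)/round(s["finger_gap"],1)/' h.py; python3 -c "
from h import *
pose()"
```

```text
t 0.18 tcp [252.9 541.9 213.8] tx [-9.237e-01  3.830e-01  7.000e-04] ty [0.383  0.9237 0.0012] tz [-2.0e-04  1.3e-03 -1.0e+00] F [ 1.1 -0.5  0.2] gap 94.7 q [ 1.02  0.45  1.63  0.    1.06 -0.15]
```

step_arm --commands '[{"dx": -2.66, "dy": -3.0, "dz": 0, "ax": 0, "ay": 0, "az": 0, "gripper": 0}, {"dx": -2.66, "dy": -3.0, "dz": 0, "ax": 0, "ay": 0, "az": 0, "gripper": 0}, {"dx": -2.66, "dy": -3.0, "dz": 0, "ax": 0, "ay": 0, "az": 0, "gripper": 0}, {"dx": -2.66, "dy": -3.0, "dz": 0, "ax": 0, "ay": 0, "az": 0, "gripper": 0}, {"dx": -2.66, "dy": -3.0, "dz": 0, "ax": 0, "ay": 0, "az": 0, "gripper": 0}, {"dx": -2.66, "dy": -3.0, "dz": 0, "ax": 0, "ay": 0, "az": 0, "gripper": 0}, {"dx": -2.66, "dy": -3.0, "dz": 0, "ax": 0, "ay": 0, "az": 0, "gripper": 0}, {"dx": -2.66, "dy": -3.0, "dz": 0, "ax": 0, "ay": 0, "az": 0, "gripper": 0}, {"dx": -2.66, "dy": -3.0, "dz": 0, "ax": 0, "ay": 0, "az": 0, "gripper": 0}, {"dx": -2.66, "dy": -3.0, "dz": 0, "ax": 0, "ay": 0, "az": 0, "gripper": 0}, {"dx": -2.66, "dy": -3.0, "dz": 0, "ax": 0, "ay": 0, "az": 0, "gripper": 0}, {"dx": -2.66, "dy": -3.0, "dz": 0, "ax": 0, "ay": 0, "az": 0, "gripper": 0}, {"dx": -2.66, "dy": -3.0, "dz": 0, "ax": 0, "ay": 0, "az": 0, "gripper": 0}, {"dx": -2.66, "dy": -3.0, "dz": 0, "ax": 0, "ay": 0, "az": 0, "gripper": 0}, {"dx": -2.66, "dy": -3.0, "dz": 0, "ax": 0, "ay": 0, "az": 0, "gripper": 0}, {"dx": -2.66, "dy": -3.0, "dz": 0, "ax": 0, "ay": 0, "az": 0, "gripper": 0}, {"dx": -2.66, "dy": -3.0, "dz": 0, "ax": 0, "ay": 0, "az": 0, "gripper": 0}, {"dx": -2.66, "dy": -3.0, "dz": 0, "ax": 0, "ay": 0, "az": 0, "gripper": 0}, {"dx": -2.66, "dy": -3.0, "dz": 0, "ax": 0, "ay": 0, "az": 0, "gripper": 0}]'

```text
time: 1.77
tcp_pos: [500.6, -184.1, 214.4]
eef_rot: [0.197, 0.98, 0.0, -0.0]
contact_force: [0.7, 0.2, 1.1]
finger_gap: 95.1
```

step_arm --commands '[{"dx": 0, "dy": 0, "dz": 0, "ax": 0, "ay": 0, "az": 0.12, "gripper": 0}, {"dx": 0, "dy": 0, "dz": 0, "ax": 0, "ay": 0, "az": 0.12, "gripper": 0}, {"dx": 0, "dy": 0, "dz": 0, "ax": 0, "ay": 0, "az": 0.12, "gripper": 0}, {"dx": 0, "dy": 0, "dz": 0, "ax": 0, "ay": 0, "az": 0.12, "gripper": 0}, {"dx": 0, "dy": 0, "dz": 0, "ax": 0, "ay": 0, "az": 0.12, "gripper": 0}, {"dx": 0, "dy": 0, "dz": 0, "ax": 0, "ay": 0, "az": 0.12, "gripper": 0}, {"dx": 0, "dy": 0, "dz": 0, "ax": 0, "ay": 0, "az": 0.12, "gripper": 0}, {"dx": 0, "dy": 0, "dz": 0, "ax": 0, "ay": 0, "az": 0.12, "gripper": 0}, {"dx": 0, "dy": 0, "dz": 0, "ax": 0, "ay": 0, "az": 0.12, "gripper": 0}, {"dx": 0, "dy": 0, "dz": 0, "ax": 0, "ay": 0, "az": 0.12, "gripper": 0}, {"dx": 0, "dy": 0, "dz": 0, "ax": 0, "ay": 0, "az": 0.12, "gripper": 0}, {"dx": 0, "dy": 0, "dz": 0, "ax": 0, "ay": 0, "az": 0.12, "gripper": 0}, {"dx": 0, "dy": 0, "dz": 0, "ax": 0, "ay": 0, "az": 0.08, "gripper": 0}, {"dx": 0, "dy": 0, "dz": 0, "ax": 0, "ay": 0, "az": 0, "gripper": 0}, {"dx": 0, "dy": 0, "dz": 0, "ax": 0, "ay": 0, "az": 0, "gripper": 0}]'

```text
time: 3.02
tcp_pos: [500.4, -182.0, 214.4]
eef_rot: [0.817, 0.576, -0.0, -0.0]
contact_force: [0.3, -0.4, 0.2]
finger_gap: 94.7
```

Run:
```python
from h import *
pose()
im=optics.grab_frame("wrist"); cv2.imwrite("pics/w1.png",im[:,:,::-1])
```

```text
t 3.02 tcp [ 500.4 -182.   214.4] tx [3.356e-01 9.420e-01 1.000e-04] ty [ 9.420e-01 -3.356e-01 -4.000e-04] tz [-3.e-04  3.e-04 -1.e+00] F [ 0.3 -0.4  0.2] gap 94.7 q [-0.47  0.36  1.78  0.    1.   -0.13]
```

View pics/w1.png

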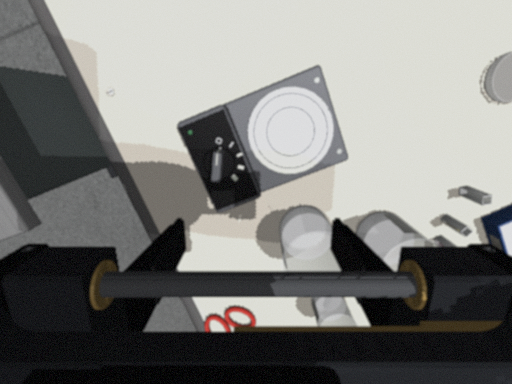

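Run:
```python
from h import *
im=cv2.imread("pics/w1.png")
cv2.imwrite("pics/w1c.png",cv2.resize(im[55:220,165:365],None,fx=4,fy=3.6,interpolation=cv2.INTER_CUBIC))
```

```text
(no output)
```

View pics/w1c.png

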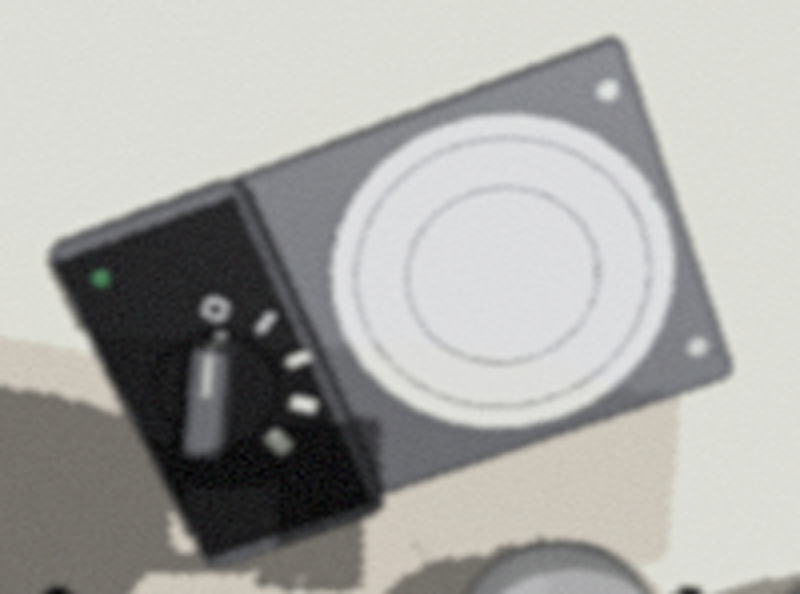

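Run:
```python
from h import *
E=ext("wrist"); f=lambda x,y:(165+x/4,55+y/3.6)
P=pix(E,*f(503,271),20); k=pix(E,*f(207,401),73); a=pix(E,*f(212,345),73); b=pix(E,*f(203,458),73)
print(P,k,P-k,np.hypot(*(P-k)[:2]),np.arctan2(*(P-k)[1::-1]))
d=a-b;print("bar",np.hypot(*d[:2]),np.arctan2(d[1],d[0]))
c=pix(E,*f(617,38),19);e=pix(E,*f(732,373),19);d=c-e;print("rear",c,e,np.hypot(*d[:2]),np.arctan2(d[1],d[0])-np.pi/2)
T=ext("top")
print("beaker",pix(T,403.9,201.1,70),pix(T,397.4,202.1,0))
```

```text
[ 555.08483795 -147.70472631   20.        ] [ 461.2979351  -151.50576533   73.        ] [ 93.78690285   3.80103902 -53.        ] 93.8638963835464 0.04050629477583108
bar 35.84378871507907 1.1172122594898926
rear [609.92015394 -87.40118638  19.        ] [ 614.03189995 -207.09952411   19.        ] 119.76893799586283 0.03433740154266118
beaker [ 532.88521254 -418.32070147   70.        ] [ 534.17150075 -423.83221083    0.        ]
```

step_arm --commands '[{"dx": -3.3, "dy": 1.44, "dz": 0, "ax": 0, "ay": 0, "az": 0, "gripper": 0}, {"dx": -3.3, "dy": 1.44, "dz": 0, "ax": 0, "ay": 0, "az": 0, "gripper": 0}, {"dx": -3.3, "dy": 1.44, "dz": 0, "ax": 0, "ay": 0, "az": 0, "gripper": 0}, {"dx": -3.3, "dy": 1.44, "dz": 0, "ax": 0, "ay": 0, "az": 0, "gripper": 0}, {"dx": -3.3, "dy": 1.44, "dz": 0, "ax": 0, "ay": 0, "az": 0, "gripper": 0}, {"dx": -3.3, "dy": 1.44, "dz": 0, "ax": 0, "ay": 0, "az": 0, "gripper": 0}, {"dx": -3.3, "dy": 1.44, "dz": 0, "ax": 0, "ay": 0, "az": 0, "gripper": 0}, {"dx": -3.3, "dy": 1.44, "dz": 0, "ax": 0, "ay": 0, "az": 0, "gripper": 0}, {"dx": 0, "dy": 0, "dz": 0, "ax": 0, "ay": 0, "az": 0, "gripper": 0}, {"dx": 0, "dy": 0, "dz": 0, "ax": 0, "ay": 0, "az": 0, "gripper": 0}]'

```text
time: 3.9
tcp_pos: [519.0, -470.8, 213.4]
eef_rot: [0.818, 0.575, -0.0, -0.001]
contact_force: [-0.1, 0.3, -1.1]
finger_gap: 95.0
```

Run:
```python
from h import *
pose()
im=optics.grab_frame("wrist"); cv2.imwrite("pics/w2.png",im[:,:,::-1])
cv2.imwrite("pics/w2c.png",cv2.resize(im[100:260,160:360,::-1],None,fx=4,fy=3.6,interpolation=cv2.INTER_CUBIC))
```

```text
t 3.9 tcp [ 519.  -470.8  213.4] tx [3.382e-01 9.411e-01 7.000e-04] ty [ 0.9411 -0.3382 -0.0011] tz [-8.0e-04  1.1e-03 -1.0e+00] F [-0.1  0.3 -1.1] gap 95.0 q [-0.83  0.6   1.35  0.    1.19 -0.49]
```

View pics/w2.png

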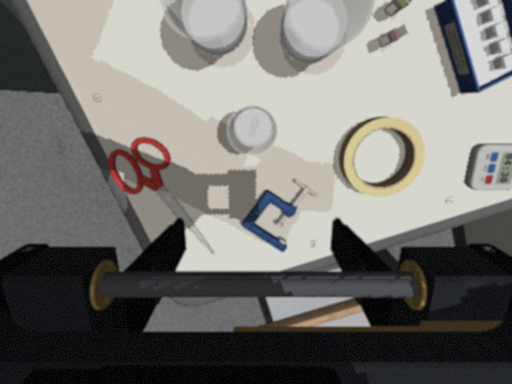

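View pics/w2c.png

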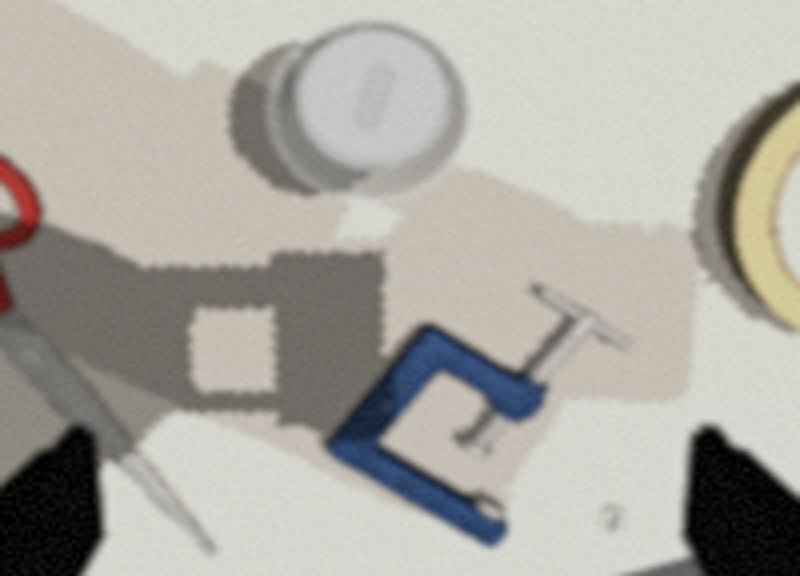

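Run:
```python
from h import *
E=ext("wrist"); s=lambda p:((p[0]-160)*4,(p[1]-100)*3.6)
f=lambda x,y:(160+x/4,100+y/3.6)
b=pix(E,*f(375,97),3);print(b)
im=cv2.imread("pics/w2c.png")
c=np.array([532.,-421.]) if 0 else b[:2]
a=np.linspace(0,2*np.pi,60)
for z,r,col in((0,26,(0,0,255)),(70,28,(0,255,0)),(65,28,(255,0,0))):
    pts=np.array([s(proj(E,[c[0]+r*np.cos(t),c[1]+r*np.sin(t),z])) for t in a]).astype(int)
    cv2.polylines(im,[pts],True,col,1)
cv2.imwrite("pics/w2o.png",im[0:300,150:650])
```

```text
[ 530.88264465 -416.60609152    3.        ]
```

View pics/w2o.png

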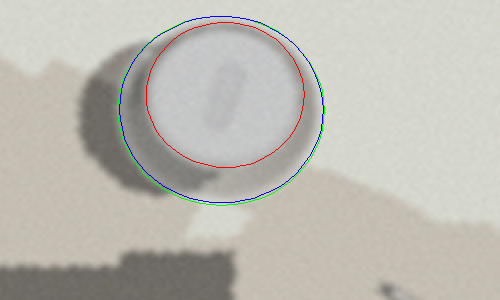

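step_arm --commands '[{"dx": 1.85, "dy": -0.26, "dz": 1.0, "ax": 0, "ay": 0, "az": 0, "gripper": 0}, {"dx": 1.85, "dy": -0.26, "dz": 2.0, "ax": 0, "ay": 0, "az": 0, "gripper": 0}, {"dx": 1.85, "dy": -0.25, "dz": 2.0, "ax": 0, "ay": 0, "az": 0, "gripper": 0}, {"dx": 0, "dy": 0, "dz": 3.5, "ax": 0, "ay": 0, "az": 0, "gripper": 0}, {"dx": 0, "dy": 0, "dz": 3.5, "ax": 0, "ay": 0, "az": 0, "gripper": 0}, {"dx": 0, "dy": 0, "dz": 0, "ax": 0, "ay": 0, "az": 0, "gripper": 0}, {"dx": 0, "dy": 0, "dz": 0, "ax": 0, "ay": 0, "az": 0, "gripper": 0}]'

```text
time: 4.53
tcp_pos: [531.0, -413.2, 94.2]
eef_rot: [0.817, 0.576, -0.0, -0.001]
contact_force: [0.5, -0.1, -0.2]
finger_gap: 95.1
```

Run:
```python
from h import *
pose()
im=optics.grab_frame("wrist"); cv2.imwrite("pics/w3.png",im[:,:,::-1])
```

```text
t 4.53 tcp [ 531.  -413.2   94.2] tx [0.3365 0.9417 0.0013] ty [ 0.9417 -0.3365 -0.0025] tz [-0.002   0.0021 -1.    ] F [ 0.5 -0.1 -0.2] gap 95.1 q [-0.76  0.68  1.54  0.    0.92 -0.42]
```

View pics/w3.png

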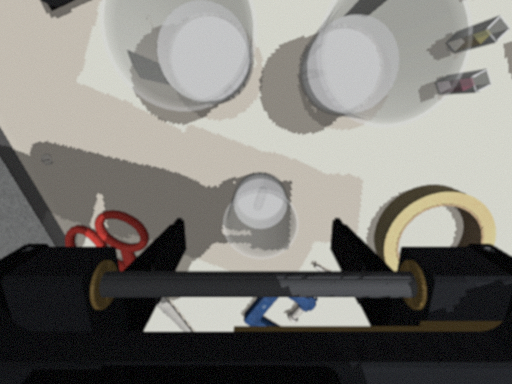

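Run:
```python
from h import *
E=ext("wrist"); print(proj(E,[530.7,-416.3,70]),proj(E,[530.7,-416.3,3]),pix(E,261,203,3))
im=cv2.imread("pics/w3.png")
for z,r,col in((0,26,(0,0,255)),(70,28,(0,255,0))):
    pts=np.array([proj(E,[530.7+r*np.cos(t),-416.3+r*np.sin(t),z]) for t in np.linspace(0,6.28,60)]).astype(int)
    cv2.polylines(im,[pts],True,col,1)
cv2.imwrite("pics/w3o.png",cv2.resize(im[150:280,160:360],None,fx=4,fy=4))
```

```text
[259.08279784 222.05275523] [258.80724747 194.82165076] [ 529.89464223 -424.91546936    3.        ]
```

View pics/w3o.png

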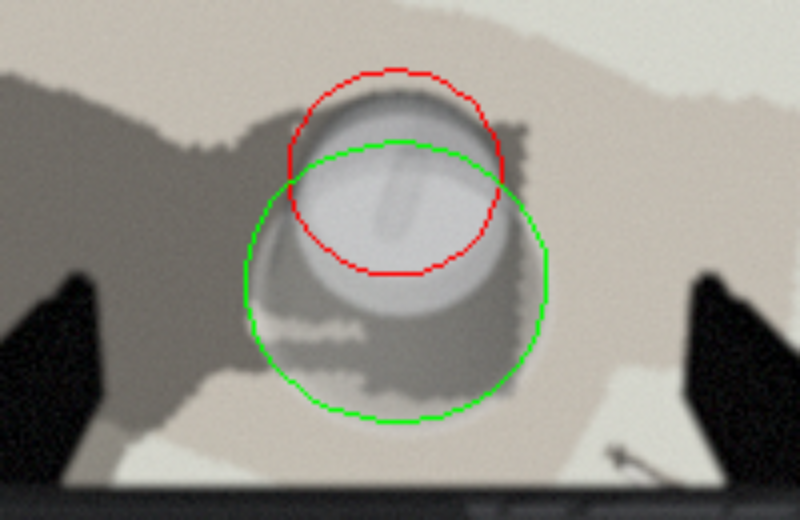

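Run:
```python
from h import *
c=optics.calibration("wrist")
def st(p,x,y):
    R=np.array([x,y,np.cross(x,y)]).T
    return dict(tcp_pos=np.array(p),eef_rot=Ro.from_matrix(R).as_quat())
A=ext("wrist",st([519,-470.8,213.4],[.3382,.9411,.0007],[.9411,-.3382,-.0011]))
B=ext("wrist",st([531,-413.2,94.2],[.3365,.9417,.0013],[.9417,-.3365,-.0025]))
for z in (0,3,10,20,40,60,70): print(z,pix(A,253.7,127,z)[:2].round(1),pix(B,260.7,201.8,z)[:2].round(1),"rim", pix(A,252.5,130,z)[:2].round(1))
print(-B[1].T@B[2],-A[1].T@A[2])
T=ext("top"); print("toprim",proj(T,[530.7,-416.3,70]),proj(T,[530.7,-416.3,0]),proj(T,[530.7,-424,70]),proj(T,[530.7,-424,0]))
```

```text
0 [ 530.5 -418.2] [ 529.  -422.8] rim [ 527.7 -421.3]
3 [ 530.6 -418. ] [ 529.3 -421.8] rim [ 527.8 -421.1]
10 [ 530.9 -417.5] [ 530.  -419.6] rim [ 528.1 -420.6]
20 [ 531.3 -416.9] [ 531.1 -416.3] rim [ 528.6 -419.9]
40 [ 532.1 -415.7] [ 533.3 -409.8] rim [ 529.5 -418.5]
60 [ 532.9 -414.4] [ 535.5 -403.3] rim [ 530.5 -417.1]
70 [ 533.2 -413.8] [ 536.6 -400.1] rim [ 530.9 -416.4]
[ 557.70204056 -336.83573114  264.62902094] [ 545.6497438  -394.30709858  383.77951431]
toprim [403.16839023 201.89112221] [394.79789851 203.26522964] [406.00443624 201.93231696] [397.47573594 203.30418719]
```

step_arm --commands '[{"dx": -0.5, "dy": 0.15, "dz": 0.5, "ax": 0, "ay": 0, "az": 0, "gripper": 0}, {"dx": 0, "dy": 0, "dz": 1.5, "ax": 0, "ay": 0, "az": 0, "gripper": 0}, {"dx": 0, "dy": 0, "dz": 1.5, "ax": 0, "ay": 0, "az": 0, "gripper": 0}, {"dx": 0, "dy": 0, "dz": 1.5, "ax": 0, "ay": 0, "az": 0, "gripper": 0}, {"dx": 0, "dy": 0, "dz": 1.2, "ax": 0, "ay": 0, "az": 0, "gripper": 0}, {"dx": 0, "dy": 0, "dz": 0.5, "ax": 0, "ay": 0, "az": 0, "gripper": 0}, {"dx": 0, "dy": 0, "dz": 0, "ax": 0, "ay": 0, "az": 0, "gripper": 0}, {"dx": 0, "dy": 0, "dz": 0, "ax": 0, "ay": 0, "az": 0, "gripper": 0}]' --force 12

```text
time: 5.25
tcp_pos: [531.2, -420.2, 28.4]
eef_rot: [0.818, 0.575, 0.0, 0.0]
contact_force: [-0.5, -0.2, 0.4]
finger_gap: 95.2
```

step_arm --commands '[{"dx": 0, "dy": 0, "dz": 0, "ax": 0, "ay": 0, "az": 0, "gripper": 0.35}, {"dx": 0, "dy": 0, "dz": 0, "ax": 0, "ay": 0, "az": 0, "gripper": 0.4}, {"dx": 0, "dy": 0, "dz": 0, "ax": 0, "ay": 0, "az": 0, "gripper": 0.45}, {"dx": 0, "dy": 0, "dz": 0, "ax": 0, "ay": 0, "az": 0, "gripper": 0.5}, {"dx": 0, "dy": 0, "dz": 0, "ax": 0, "ay": 0, "az": 0, "gripper": 0.6}, {"dx": 0, "dy": 0, "dz": 0, "ax": 0, "ay": 0, "az": 0, "gripper": 0.7}, {"dx": 0, "dy": 0, "dz": 0, "ax": 0, "ay": 0, "az": 0, "gripper": 0.7}, {"dx": 0, "dy": 0, "dz": 0, "ax": 0, "ay": 0, "az": 0, "gripper": 0.7}]' --force 12

```text
time: 5.92
tcp_pos: [530.8, -419.8, 27.7]
eef_rot: [0.818, 0.575, -0.0, -0.0]
contact_force: [-0.4, 0.4, 1.2]
finger_gap: 53.4
```

Run:
```python
from h import *
pose()
im=optics.grab_frame("wrist"); cv2.imwrite("pics/w4.png",im[:,:,::-1])
```

```text
t 5.92 tcp [ 530.8 -419.8   27.7] tx [3.382e-01 9.411e-01 1.000e-04] ty [ 9.411e-01 -3.382e-01 -2.000e-04] tz [-1.e-04  2.e-04 -1.e+00] F [-0.4  0.4  1.2] gap 53.4 q [-0.77  0.77  1.57  0.    0.8  -0.42]
```

View pics/w4.png

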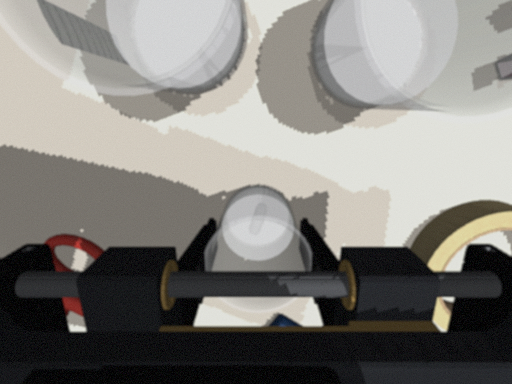

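step_arm --commands '[{"dx": 0, "dy": 0, "dz": 0, "ax": 0, "ay": 0, "az": 0, "gripper": 0.7}, {"dx": 0, "dy": 0, "dz": 0, "ax": 0, "ay": 0, "az": 0, "gripper": 0.7}, {"dx": 0, "dy": 0, "dz": -0.5, "ax": 0, "ay": 0, "az": 0, "gripper": 0.7}, {"dx": 0, "dy": 0, "dz": -1.0, "ax": 0, "ay": 0, "az": 0, "gripper": 0.7}, {"dx": 0, "dy": 0, "dz": -1.5, "ax": 0, "ay": 0, "az": 0, "gripper": 0.7}, {"dx": 0, "dy": 0, "dz": -2.0, "ax": 0, "ay": 0, "az": 0, "gripper": 0.7}, {"dx": 0, "dy": 0, "dz": -2.0, "ax": 0, "ay": 0, "az": 0, "gripper": 0.7}, {"dx": 0, "dy": 0, "dz": -1.5, "ax": 0, "ay": 0, "az": 0, "gripper": 0.7}, {"dx": 0, "dy": 0, "dz": -1.0, "ax": 0, "ay": 0, "az": 0, "gripper": 0.7}, {"dx": 0, "dy": 0, "dz": -0.5, "ax": 0, "ay": 0, "az": 0, "gripper": 0.7}, {"dx": 0, "dy": 0, "dz": 0, "ax": 0, "ay": 0, "az": 0, "gripper": 0.7}]'

```text
time: 6.88
tcp_pos: [531.1, -420.0, 128.8]
eef_rot: [0.818, 0.575, 0.0, 0.001]
contact_force: [-0.3, 0.9, -1.0]
finger_gap: 53.6
```

Run:
```python
from h import *
pose()
im=optics.grab_frame("wrist"); cv2.imwrite("pics/w5.png",im[:,:,::-1])
```

```text
t 6.88 tcp [ 531.1 -420.   128.8] tx [ 3.382e-01  9.411e-01 -6.000e-04] ty [ 0.9411 -0.3382  0.0016] tz [ 0.0013 -0.0011 -1.    ] F [-0.3  0.9 -1. ] gap 53.6 q [-0.77  0.65  1.51  0.    0.98 -0.42]
```

View pics/w5.png

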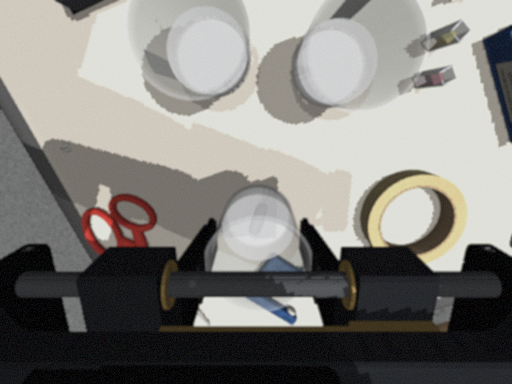

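Run:
```python
from h import *
im=cv2.imread("pics/w5.png")
c=optics.calibration("wrist");W=np.linalg.inv(c["mount"]);E=(c["camera_matrix"],W[:3,:3],W[:3,3])
print(pix(E,257,224,25)) 
for x0,col in((0,(0,255,0)),(5,(255,0,0)),(-5,(0,0,255))):
  for z,r in((27.7,26),(-42.3,28)):
    pts=np.array([proj(E,[x0+r*np.cos(t),0.3+r*np.sin(t),z]) for t in np.linspace(0,6.28,60)]).astype(int)
    cv2.polylines(im,[pts],True,col,1)
cv2.imwrite("pics/w5o.png",cv2.resize(im[170:320,180:330],None,fx=4,fy=4))
```

```text
[-3.45297116 -1.8174976  25.        ]
```

View pics/w5o.png

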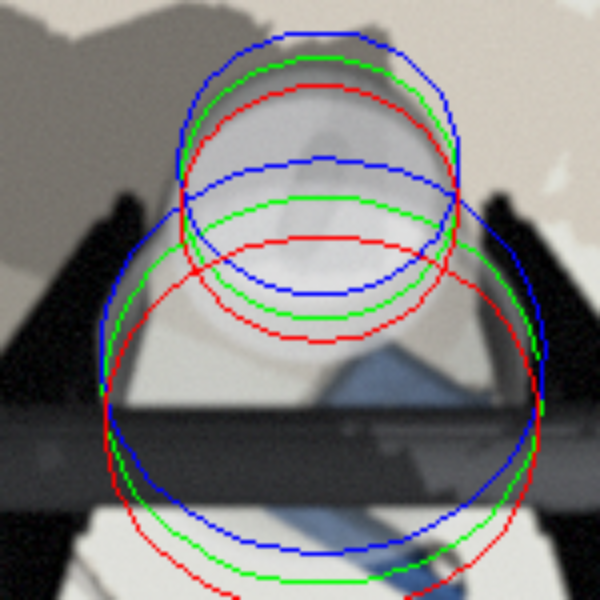

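step_arm --commands '[{"dx": 0, "dy": 0, "dz": -2, "ax": 0, "ay": 0, "az": 0, "gripper": 0.7}, {"dx": 0, "dy": 0, "dz": -2, "ax": 0, "ay": 0, "az": 0, "gripper": 0.7}, {"dx": 1.0, "dy": -0.26, "dz": -2, "ax": 0, "ay": 0, "az": 0, "gripper": 0.7}, {"dx": 2.0, "dy": -0.52, "dz": 0, "ax": 0, "ay": 0, "az": 0, "gripper": 0.7}, {"dx": 3.0, "dy": -0.78, "dz": 0, "ax": 0, "ay": 0, "az": 0, "gripper": 0.7}, {"dx": 3.0, "dy": -0.78, "dz": 0, "ax": 0, "ay": 0, "az": 0, "gripper": 0.7}, {"dx": 3.0, "dy": -0.78, "dz": 0, "ax": 0, "ay": 0, "az": 0, "gripper": 0.7}, {"dx": 3.0, "dy": -0.78, "dz": 0, "ax": 0, "ay": 0, "az": 0, "gripper": 0.7}, {"dx": 3.0, "dy": -0.78, "dz": 0, "ax": 0, "ay": 0, "az": 0, "gripper": 0.7}, {"dx": 3.0, "dy": -0.78, "dz": 0, "ax": 0, "ay": 0, "az": 0, "gripper": 0.7}, {"dx": 2.5, "dy": -0.65, "dz": 0, "ax": 0, "ay": 0, "az": 0, "gripper": 0.7}, {"dx": 2.0, "dy": -0.5, "dz": 0, "ax": 0, "ay": 0, "az": 0, "gripper": 0.7}, {"dx": 1.0, "dy": -0.3, "dz": 0, "ax": 0, "ay": 0, "az": 0, "gripper": 0.7}, {"dx": 0, "dy": 0, "dz": 0, "ax": 0, "ay": 0, "az": 0, "gripper": 0.7}, {"dx": 0, "dy": 0, "dz": 0, "ax": 0, "ay": 0, "az": 0, "gripper": 0.7}]'

```text
time: 8.18
tcp_pos: [555.4, -147.3, 187.2]
eef_rot: [0.818, 0.576, -0.0, -0.0]
contact_force: [-0.5, -0.5, -0.6]
finger_gap: 53.7
```

Run:
```python
from h import *
pose()
im=optics.grab_frame("wrist"); cv2.imwrite("pics/w6.png",im[:,:,::-1])
```

```text
t 8.18 tcp [ 555.4 -147.3  187.2] tx [ 3.374e-01  9.413e-01 -1.000e-04] ty [ 9.413e-01 -3.374e-01 -6.000e-04] tz [-6.e-04  1.e-04 -1.e+00] F [-0.5 -0.5 -0.6] gap 53.7 q [-0.37  0.45  1.72 -0.    0.98 -0.03]
```

View pics/w6.png

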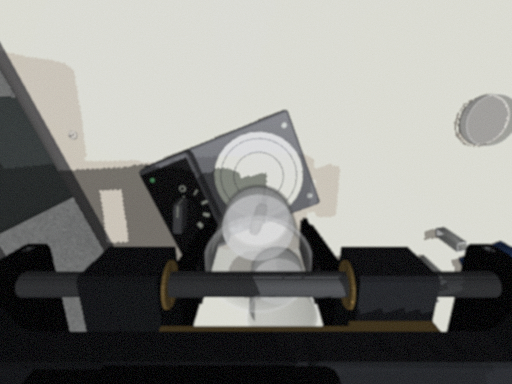

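step_arm --commands '[{"dx": 0, "dy": 0, "dz": 1.5, "ax": 0, "ay": 0, "az": 0, "gripper": 0.7}, {"dx": 0, "dy": 0, "dz": 2.5, "ax": 0, "ay": 0, "az": 0, "gripper": 0.7}, {"dx": 0, "dy": 0, "dz": 2.5, "ax": 0, "ay": 0, "az": 0, "gripper": 0.7}, {"dx": 0, "dy": 0, "dz": 2.5, "ax": 0, "ay": 0, "az": 0, "gripper": 0.7}, {"dx": 0, "dy": 0, "dz": 2, "ax": 0, "ay": 0, "az": 0, "gripper": 0.7}, {"dx": 0, "dy": 0, "dz": 1, "ax": 0, "ay": 0, "az": 0, "gripper": 0.7}, {"dx": 0, "dy": 0, "dz": 0.7, "ax": 0, "ay": 0, "az": 0, "gripper": 0.7}, {"dx": 0, "dy": 0, "dz": 0.3, "ax": 0, "ay": 0, "az": 0, "gripper": 0.7}, {"dx": 0, "dy": 0, "dz": 0, "ax": 0, "ay": 0, "az": 0, "gripper": 0.7}, {"dx": 0, "dy": 0, "dz": 0, "ax": 0, "ay": 0, "az": 0, "gripper": 0.7}]'

```text
time: 9.07
tcp_pos: [555.9, -147.4, 58.4]
eef_rot: [0.818, 0.575, 0.0, 0.0]
contact_force: [-0.9, 1.1, -0.6]
finger_gap: 53.6
```

Run:
```python
from h import *
pose()
im=optics.grab_frame("wrist"); cv2.imwrite("pics/w7.png",im[:,:,::-1])
im=optics.grab_frame("top"); cv2.imwrite("pics/t7.png",cv2.resize(im[150:250,240:380,::-1],None,fx=5,fy=5,interpolation=cv2.INTER_CUBIC))
```

```text
t 9.07 tcp [ 555.9 -147.4   58.4] tx [0.3384 0.941  0.    ] ty [ 0.941  -0.3384  0.0012] tz [ 1.2e-03 -4.0e-04 -1.0e+00] F [-0.9  1.1 -0.6] gap 53.6 q [-0.37  0.62  1.83  0.    0.69 -0.03]
```

View pics/w7.png

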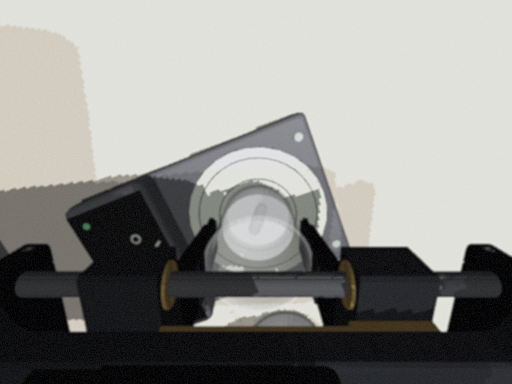

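View pics/t7.png

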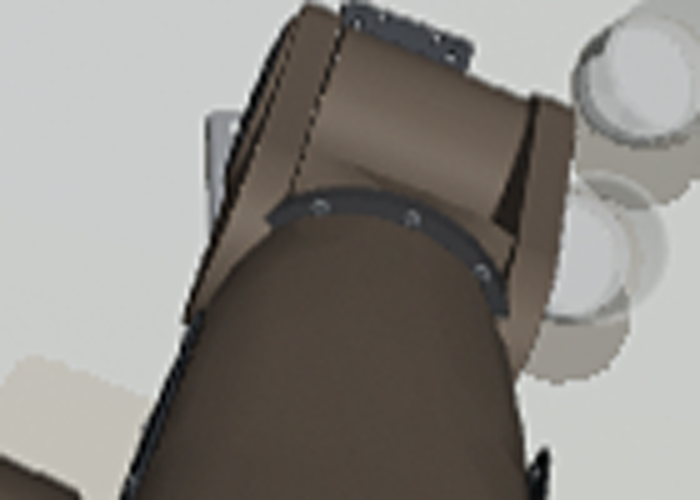

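step_arm --commands '[{"dx": 0, "dy": 0, "dz": 0.5, "ax": 0, "ay": 0, "az": 0, "gripper": 0.7}, {"dx": 0, "dy": 0, "dz": 0.2, "ax": 0, "ay": 0, "az": 0, "gripper": 0.7}, {"dx": 0, "dy": 0, "dz": 0.1, "ax": 0, "ay": 0, "az": 0, "gripper": 0.7}, {"dx": 0, "dy": 0, "dz": 0, "ax": 0, "ay": 0, "az": 0, "gripper": 0.7}, {"dx": 0, "dy": 0, "dz": 0, "ax": 0, "ay": 0, "az": 0, "gripper": 0.7}]'

```text
time: 9.58
tcp_pos: [555.5, -147.0, 49.6]
eef_rot: [0.818, 0.575, 0.0, -0.0]
contact_force: [-0.3, -0.6, -1.4]
finger_gap: 53.5
```

step_arm --commands '[{"dx": 0, "dy": 0, "dz": 0.05, "ax": 0, "ay": 0, "az": 0, "gripper": 0.7}, {"dx": 0, "dy": 0, "dz": 0.05, "ax": 0, "ay": 0, "az": 0, "gripper": 0.7}, {"dx": 0, "dy": 0, "dz": 0, "ax": 0, "ay": 0, "az": 0, "gripper": 0.7}]'

```text
time: 9.83
tcp_pos: [555.5, -147.0, 48.6]
eef_rot: [0.818, 0.575, 0.0, -0.0]
contact_force: [0.4, -0.7, -1.1]
finger_gap: 53.7
```

step_arm --commands '[{"dx": 0, "dy": 0, "dz": 0.05, "ax": 0, "ay": 0, "az": 0, "gripper": 0.7}, {"dx": 0, "dy": 0, "dz": 0, "ax": 0, "ay": 0, "az": 0, "gripper": 0.7}, {"dx": 0, "dy": 0, "dz": 0, "ax": 0, "ay": 0, "az": 0, "gripper": 0.7}]'

```text
time: 10.08
tcp_pos: [555.5, -147.0, 48.1]
eef_rot: [0.818, 0.575, 0.0, -0.0]
contact_force: [-0.2, -0.2, -0.5]
finger_gap: 53.8
```

step_arm --commands '[{"dx": 0, "dy": 0, "dz": 0.05, "ax": 0, "ay": 0, "az": 0, "gripper": 0.7}, {"dx": 0, "dy": 0, "dz": 0, "ax": 0, "ay": 0, "az": 0, "gripper": 0.7}, {"dx": 0, "dy": 0, "dz": 0, "ax": 0, "ay": 0, "az": 0, "gripper": 0.7}]'

```text
time: 10.33
tcp_pos: [555.5, -147.1, 47.6]
eef_rot: [0.818, 0.575, 0.0, 0.0]
contact_force: [0.1, 1.0, -0.5]
finger_gap: 53.4
```

step_arm --commands '[{"dx": 0, "dy": 0, "dz": 0.05, "ax": 0, "ay": 0, "az": 0, "gripper": 0.7}, {"dx": 0, "dy": 0, "dz": 0, "ax": 0, "ay": 0, "az": 0, "gripper": 0.7}, {"dx": 0, "dy": 0, "dz": 0, "ax": 0, "ay": 0, "az": 0, "gripper": 0.7}]'

```text
time: 10.58
tcp_pos: [555.6, -147.1, 47.5]
eef_rot: [0.818, 0.575, 0.0, 0.0]
contact_force: [-1.5, -0.4, 3.9]
finger_gap: 53.8
```

step_arm --commands '[{"dx": 0, "dy": 0, "dz": 0.04, "ax": 0, "ay": 0, "az": 0, "gripper": 0.7}, {"dx": 0, "dy": 0, "dz": 0, "ax": 0, "ay": 0, "az": 0, "gripper": 0.7}, {"dx": 0, "dy": 0, "dz": 0, "ax": 0, "ay": 0, "az": 0, "gripper": 0.7}]'

```text
time: 10.83
tcp_pos: [555.6, -147.1, 47.4]
eef_rot: [0.818, 0.575, 0.0, 0.0]
contact_force: [-2.3, 0.2, 8.8]
finger_gap: 53.5
```

step_arm --commands '[{"dx": 0, "dy": 0, "dz": -0.04, "ax": 0, "ay": 0, "az": 0, "gripper": 0.4}, {"dx": 0, "dy": 0, "dz": 0, "ax": 0, "ay": 0, "az": 0, "gripper": 0.3}, {"dx": 0, "dy": 0, "dz": 0, "ax": 0, "ay": 0, "az": 0, "gripper": 0.2}, {"dx": 0, "dy": 0, "dz": 0, "ax": 0, "ay": 0, "az": 0, "gripper": 0.2}, {"dx": 0, "dy": 0, "dz": 0, "ax": 0, "ay": 0, "az": 0, "gripper": 0.2}]'

```text
time: 11.25
tcp_pos: [555.5, -147.0, 46.9]
eef_rot: [0.818, 0.575, -0.0, -0.0]
contact_force: [0.4, 0.6, -0.2]
finger_gap: 74.6
```

Run:
```python
from h import *
pose()
im=optics.grab_frame("wrist"); cv2.imwrite("pics/w8.png",im[:,:,::-1])
```

```text
t 11.25 tcp [ 555.5 -147.    46.9] tx [3.382e-01 9.411e-01 1.000e-04] ty [ 9.411e-01 -3.382e-01 -2.000e-04] tz [-1.e-04  2.e-04 -1.e+00] F [ 0.4  0.6 -0.2] gap 74.6 q [-0.37  0.64  1.83  0.    0.67 -0.03]
```

View pics/w8.png

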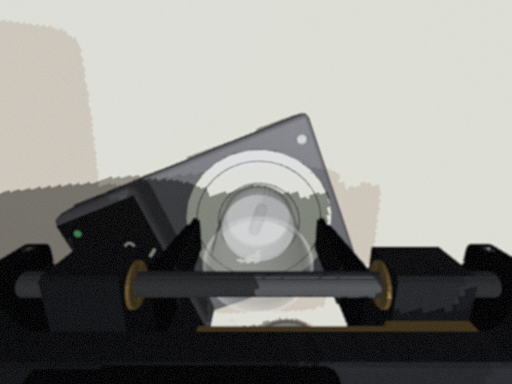

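step_arm --commands '[{"dx": 0, "dy": 0, "dz": -1, "ax": 0, "ay": 0, "az": 0, "gripper": 0.2}, {"dx": 0, "dy": 0, "dz": -2, "ax": 0, "ay": 0, "az": 0, "gripper": 0.2}, {"dx": 0, "dy": 0, "dz": -3, "ax": 0, "ay": 0, "az": 0, "gripper": 0.2}, {"dx": 0, "dy": 0, "dz": -4, "ax": 0, "ay": 0, "az": 0, "gripper": 0.2}, {"dx": 0, "dy": 0, "dz": -3, "ax": 0, "ay": 0, "az": 0, "gripper": 0.4}, {"dx": -2.1, "dy": -2.0, "dz": -1, "ax": 0, "ay": 0, "az": 0, "gripper": 0.6}, {"dx": -2.1, "dy": -2.0, "dz": 0, "ax": 0, "ay": 0, "az": 0, "gripper": 0.6}, {"dx": -2.1, "dy": -2.0, "dz": 0, "ax": 0, "ay": 0, "az": 0, "gripper": 0.6}, {"dx": -2.1, "dy": -2.0, "dz": 0, "ax": 0, "ay": 0, "az": 0, "gripper": 0.6}, {"dx": 0, "dy": 0, "dz": 0, "ax": 0, "ay": 0, "az": 0, "gripper": 0.6}, {"dx": 0, "dy": 0, "dz": 0, "ax": 0, "ay": 0, "az": 0, "gripper": 0.6}]'

```text
time: 12.22
tcp_pos: [451.2, -199.6, 188.1]
eef_rot: [0.819, 0.574, 0.0, 0.0]
contact_force: [-0.0, 0.2, 0.5]
finger_gap: 39.2
```

Run:
```python
from h import *
pose()
im=optics.grab_frame("wrist"); cv2.imwrite("pics/w9.png",im[:,:,::-1])
cv2.imwrite("pics/w9c.png",cv2.resize(im[60:260,160:400,::-1],None,fx=3.3,fy=3,interpolation=cv2.INTER_CUBIC))
```

```text
t 12.22 tcp [ 451.2 -199.6  188.1] tx [ 3.401e-01  9.404e-01 -1.000e-04] ty [ 0.9404 -0.3401  0.0011] tz [ 1.e-03 -4.e-04 -1.e+00] F [-0.   0.2  0.5] gap 39.2 q [-0.55  0.34  1.91  0.    0.9  -0.2 ]
```

View pics/w9.png

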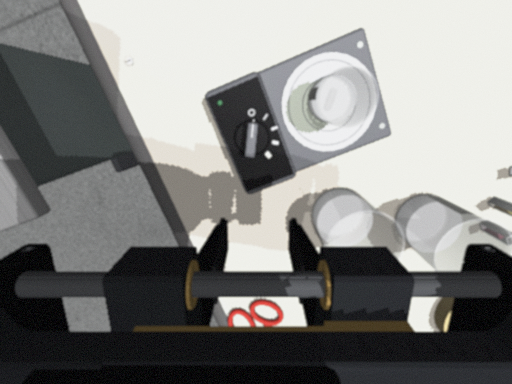

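View pics/w9c.png

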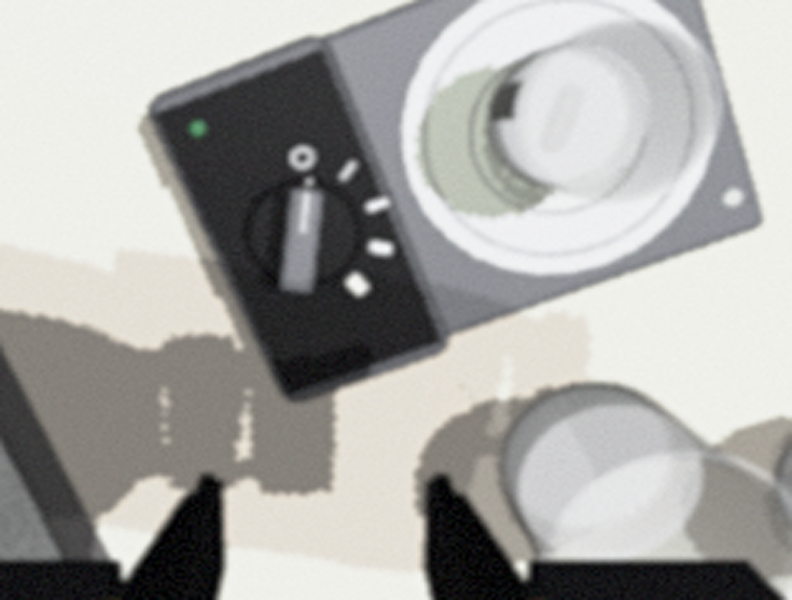

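Run:
```python
from h import *
E=ext("wrist"); f=lambda x,y:(160+x/3.3,60+y/3)
a=pix(E,*f(310,190),73);b=pix(E,*f(297,292),73);d=a-b
print((a+b)/2,np.hypot(*d[:2]),np.arctan2(d[1],d[0]),np.arctan2(.9404,.3401))
print("skirt",pix(E,*f(303,236),49))
P=pix(E,*f(562,130),20); print("plate",P)
l=pix(E,*f(402,130),20);print(l)
print("led side corners",pix(E,*f(322,38),42),pix(E,*f(443,347),42))
```

```text
[ 461.5296344 -152.5934051   73.       ] 33.73213128643169 1.1019094882330036 1.223776739641772
skirt [ 460.70648708 -153.11899066   49.        ]
plate [ 556.5615411  -148.98819651   20.        ]
[ 504.79502683 -130.28027349   20.        ]
led side corners [489.17553236 -92.58972865  42.        ] [ 491.35928482 -209.46970295   42.        ]
```

Run:
```python
from h import *
E=ext("wrist"); f=lambda x,y:(160+x/3.3,60+y/3)
k=np.array([461.3,-152.7])
for p in((302,157),(348,170),(377,205),(380,248),(357,285)):
    X=pix(E,*f(*p),42)[:2]-k; print(np.hypot(*X).round(1),np.arctan2(X[1],X[0]).round(3))
im=cv2.imread("pics/w9.png")
cv2.imwrite("pics/w9d.png",cv2.resize(im[100:175,225:300],None,fx=8,fy=8,interpolation=cv2.INTER_CUBIC))
```

```text
26.5 1.251
26.2 0.65
25.8 0.04
25.8 -0.572
26.2 -1.182
```

View pics/w9d.png

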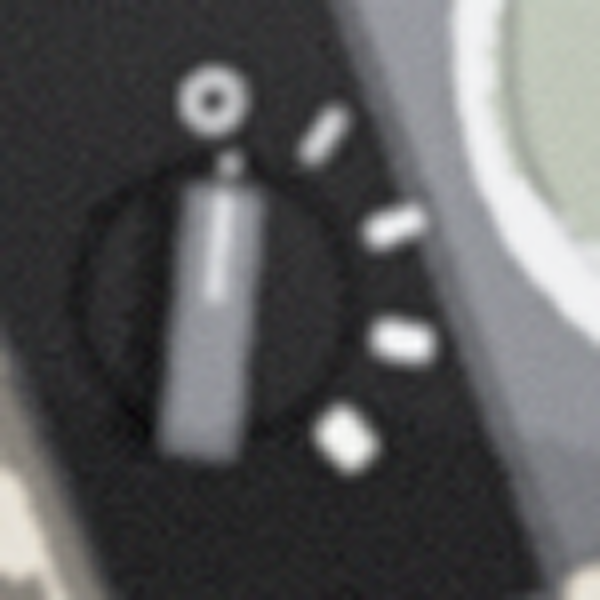

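step_arm --commands '[{"dx": 1.6, "dy": -0.22, "dz": 0, "ax": 0, "ay": 0, "az": 0, "gripper": 0.6}, {"dx": 1.6, "dy": -0.22, "dz": 0, "ax": 0, "ay": 0, "az": 0, "gripper": 0.6}, {"dx": 1.55, "dy": -0.21, "dz": 0, "ax": 0, "ay": 0, "az": 0, "gripper": 0.6}, {"dx": 0, "dy": 0, "dz": 2, "ax": 0, "ay": 0, "az": 0.1, "gripper": 0.6}, {"dx": 0, "dy": 0, "dz": 2.5, "ax": 0, "ay": 0, "az": 0, "gripper": 0.6}, {"dx": 0, "dy": 0, "dz": 2.5, "ax": 0, "ay": 0, "az": 0, "gripper": 0.6}, {"dx": 0, "dy": 0, "dz": 1.5, "ax": 0, "ay": 0, "az": 0, "gripper": 0.6}, {"dx": 0, "dy": 0, "dz": 0, "ax": 0, "ay": 0, "az": 0, "gripper": 0.6}, {"dx": 0, "dy": 0, "dz": 0, "ax": 0, "ay": 0, "az": 0, "gripper": 0.6}]'

```text
time: 13.02
tcp_pos: [462.3, -151.7, 101.9]
eef_rot: [0.845, 0.534, -0.0, -0.001]
contact_force: [0.4, -0.2, 0.2]
finger_gap: 38.3
```

Run:
```python
from h import *
s=pose()
im=optics.grab_frame("wrist"); cv2.imwrite("pics/w10.png",im[:,:,::-1])
cv2.imwrite("pics/w10c.png",cv2.resize(im[130:280,160:360,::-1],None,fx=4,fy=4,interpolation=cv2.INTER_CUBIC))
print(s["moment"])
```

```text
t 13.02 tcp [ 462.3 -151.7  101.9] tx [4.296e-01 9.030e-01 2.000e-04] ty [ 0.903  -0.4296 -0.0012] tz [-1.e-03  7.e-04 -1.e+00] F [ 0.4 -0.2  0.2] gap 38.3 q [-0.45  0.46  2.01  0.    0.67 -0.01]
[-0.13153249  0.07089229  0.0281673 ]
```

View pics/w10c.png

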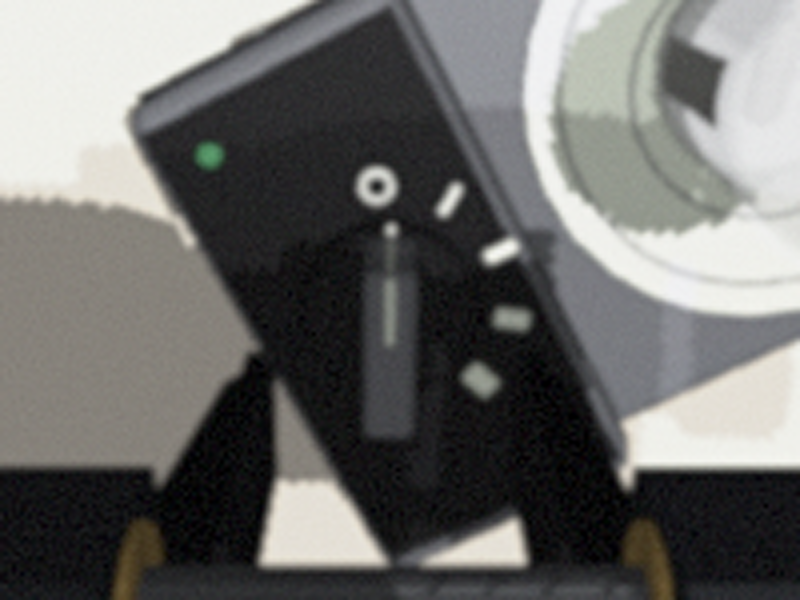

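Run:
```python
from h import *
E=ext("wrist")
print(pix(E,257.5,218.5,73)); k=np.array([461.5,-152.6])
f=lambda x,y:(160+x/4,130+y/4)
for p in((377,186),(451,200),(502,250),(511,319),(481,380)):
    X=pix(E,*f(*p),42)[:2]-k; print(np.hypot(*X).round(1),np.arctan2(X[1],X[0]).round(3))
```

```text
[ 460.79904193 -152.2947506    73.        ]
25.1 1.266
24.9 0.626
25.4 0.001
25.7 -0.626
26.9 -1.224
```

step_arm --commands '[{"dx": -0.12, "dy": -0.09, "dz": 1, "ax": 0, "ay": 0, "az": 0, "gripper": 0.6}, {"dx": 0, "dy": 0, "dz": 1.5, "ax": 0, "ay": 0, "az": 0, "gripper": 0.6}, {"dx": 0, "dy": 0, "dz": 1.2, "ax": 0, "ay": 0, "az": 0, "gripper": 0.6}, {"dx": 0, "dy": 0, "dz": 0.7, "ax": 0, "ay": 0, "az": 0, "gripper": 0.6}, {"dx": 0, "dy": 0, "dz": 0.4, "ax": 0, "ay": 0, "az": 0, "gripper": 0.6}, {"dx": 0, "dy": 0, "dz": 0, "ax": 0, "ay": 0, "az": 0, "gripper": 0.6}, {"dx": 0, "dy": 0, "dz": 0, "ax": 0, "ay": 0, "az": 0, "gripper": 0.6}, {"dx": 0, "dy": 0, "dz": 0, "ax": 0, "ay": 0, "az": 0, "gripper": 0.6}]'

```text
time: 13.73
tcp_pos: [460.8, -152.9, 54.8]
eef_rot: [0.846, 0.534, 0.0, 0.0]
contact_force: [0.5, -0.2, -0.2]
finger_gap: 38.3
```

step_arm --commands '[{"dx": 0, "dy": 0, "dz": 0.35, "ax": 0, "ay": 0, "az": 0, "gripper": 0.6}, {"dx": 0, "dy": 0, "dz": 0, "ax": 0, "ay": 0, "az": 0, "gripper": 0.7}, {"dx": 0, "dy": 0, "dz": 0, "ax": 0, "ay": 0, "az": 0, "gripper": 0.8}, {"dx": 0, "dy": 0, "dz": 0, "ax": 0, "ay": 0, "az": 0, "gripper": 0.85}, {"dx": 0, "dy": 0, "dz": 0, "ax": 0, "ay": 0, "az": 0, "gripper": 0.9}, {"dx": 0, "dy": 0, "dz": 0, "ax": 0, "ay": 0, "az": 0, "gripper": 1}, {"dx": 0, "dy": 0, "dz": 0, "ax": 0, "ay": 0, "az": 0, "gripper": 1}]' --force 8

```text
time: 14.32
tcp_pos: [460.5, -152.9, 50.7]
eef_rot: [0.846, 0.534, 0.0, 0.0]
contact_force: [-0.2, 0.8, 0.5]
finger_gap: 10.3
```

Run:
```python
from h import *
s=pose(); print(s["moment"])
im=optics.grab_frame("wrist"); cv2.imwrite("pics/w11.png",im[:,:,::-1])
```

```text
t 14.32 tcp [ 460.5 -152.9   50.7] tx [4.307e-01 9.025e-01 1.000e-04] ty [ 9.025e-01 -4.307e-01  3.000e-04] tz [ 3.e-04 -0.e+00 -1.e+00] F [-0.2  0.8  0.5] gap 10.3 q [-0.46  0.55  2.05  0.    0.54 -0.01]
[-0.11149723  0.12250268 -0.15932483]
```

View pics/w11.png

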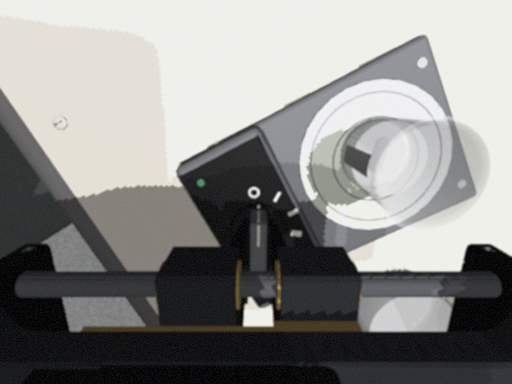

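step_arm --commands '[{"dx": 0, "dy": 0, "dz": 0, "ax": 0, "ay": 0, "az": 0, "gripper": 1}, {"dx": 0, "dy": 0, "dz": 0.04, "ax": 0, "ay": 0, "az": 0, "gripper": 1}, {"dx": 0, "dy": 0, "dz": 0.04, "ax": 0, "ay": 0, "az": 0, "gripper": 1}, {"dx": 0, "dy": 0, "dz": 0, "ax": 0, "ay": 0, "az": 0, "gripper": 1}]' --force 40

```text
time: 14.7
tcp_pos: [460.5, -152.9, 50.6]
eef_rot: [0.846, 0.534, 0.0, 0.0]
contact_force: [-2.0, -0.2, 13.2]
finger_gap: 9.8
```

step_arm --commands '[{"dx": 0, "dy": 0, "dz": 0.015, "ax": 0, "ay": 0, "az": 0.02, "gripper": 1}, {"dx": 0, "dy": 0, "dz": 0, "ax": 0, "ay": 0, "az": 0.04, "gripper": 1}, {"dx": 0, "dy": 0, "dz": 0, "ax": 0, "ay": 0, "az": 0.04, "gripper": 1}, {"dx": 0, "dy": 0, "dz": 0, "ax": 0, "ay": 0, "az": 0, "gripper": 1}]'

```text
time: 15.03
tcp_pos: [460.5, -152.9, 50.5]
eef_rot: [0.872, 0.49, 0.0, 0.0]
contact_force: [-3.0, 0.9, 16.3]
finger_gap: 9.7
```

Run:
```python
from h import *
s=pose(); print(s["moment"])
im=optics.grab_frame("wrist"); cv2.imwrite("pics/w12.png",im[:,:,::-1])
```

```text
t 15.03 tcp [ 460.5 -152.9   50.5] tx [ 5.198e-01  8.543e-01 -1.000e-04] ty [ 0.8543 -0.5198  0.0009] tz [ 8.e-04 -5.e-04 -1.e+00] F [-3.   0.9 16.3] gap 9.7 q [-0.46  0.55  2.05 -0.    0.54  0.09]
[-0.00285847  0.67820995  0.08137818]
```

View pics/w12.png

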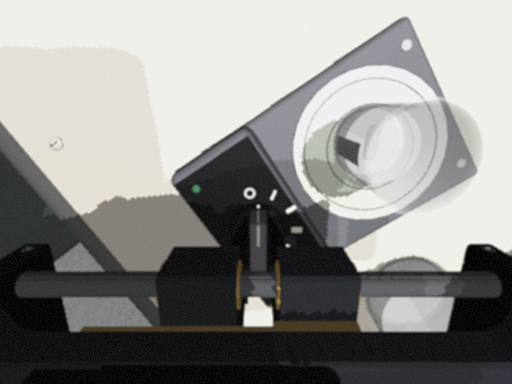

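```bash
cat >> h.py <<'E'
def st(p,x,y):
    R=np.array([x,y,np.cross(x,y)]).T
    return dict(tcp_pos=np.array(p),eef_rot=Ro.from_matrix(R).as_quat())
E
python3 - <<'E'
from h import *
A=ext("wrist",st([460.5,-152.9,50.7],[.4307,.9025,0],[.9025,-.4307,0]));B=ext("wrist")
print(pix(A,425,37,19),pix(B,406,18,19)); print(pix(A,422,62,19),pix(B,406.5,44.5,19)); print(pix(A,461,184,19),pix(B,461,163,19))
E
```

```text
[608.27630465 -87.89818274  19.        ] [607.84733218 -86.69083749  19.        ]
[ 602.40227422 -101.34231785   19.        ] [ 602.22583803 -100.86494464   19.        ]
[ 604.8921027  -193.94751655   19.        ] [ 605.48905989 -193.0911783    19.        ]
```

step_arm --commands '[{"dx": 0, "dy": 0, "dz": 0, "ax": 0, "ay": 0, "az": 0.05, "gripper": 1}, {"dx": 0, "dy": 0, "dz": 0, "ax": 0, "ay": 0, "az": 0.05, "gripper": 1}, {"dx": 0, "dy": 0, "dz": 0, "ax": 0, "ay": 0, "az": 0.05, "gripper": 1}, {"dx": 0, "dy": 0, "dz": 0, "ax": 0, "ay": 0, "az": 0.05, "gripper": 1}, {"dx": 0, "dy": 0, "dz": 0, "ax": 0, "ay": 0, "az": 0.05, "gripper": 1}, {"dx": 0, "dy": 0, "dz": 0, "ax": 0, "ay": 0, "az": 0.05, "gripper": 1}]'

```text
time: 15.58
tcp_pos: [460.4, -152.9, 50.6]
eef_rot: [0.935, 0.354, 0.0, 0.0]
contact_force: [-2.7, 0.5, 14.8]
finger_gap: 10.1
```

Run:
```python
from h import *
s=pose(); print(s["moment"])
im=optics.grab_frame("wrist"); cv2.imwrite("pics/w13.png",im[:,:,::-1])
B=ext("wrist"); print(proj(B,[602.3,-101.1,19]),proj(B,[605.2,-193.5,19]))
```

```text
t 15.58 tcp [ 460.4 -152.9   50.6] tx [7.489e-01 6.627e-01 1.000e-04] ty [ 6.627e-01 -7.489e-01  7.000e-04] tz [ 6.e-04 -5.e-04 -1.e+00] F [-2.7  0.5 14.8] gap 10.1 q [-0.46  0.55  2.05 -0.    0.54  0.39]
[0.13587013 0.74053882 0.37626159]
[348.15900076   3.24420698] [445.75042093 102.62037408]
```

View pics/w13.png

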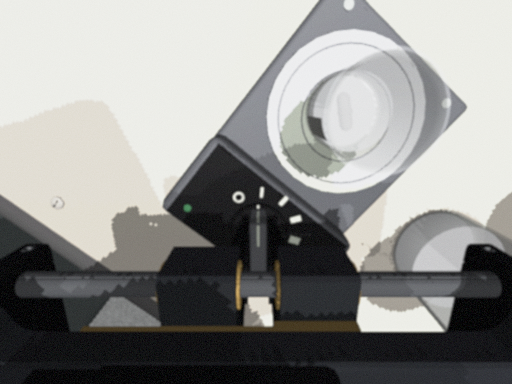

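step_arm --commands '[{"dx": 0, "dy": 0, "dz": 0, "ax": 0, "ay": 0, "az": 0.05, "gripper": 1}, {"dx": 0, "dy": 0, "dz": 0, "ax": 0, "ay": 0, "az": 0.05, "gripper": 1}, {"dx": 0, "dy": 0, "dz": 0, "ax": 0, "ay": 0, "az": 0.05, "gripper": 1}, {"dx": 0, "dy": 0, "dz": 0, "ax": 0, "ay": 0, "az": 0.05, "gripper": 1}, {"dx": 0, "dy": 0, "dz": 0, "ax": 0, "ay": 0, "az": 0.05, "gripper": 1}, {"dx": 0, "dy": 0, "dz": 0, "ax": 0, "ay": 0, "az": 0.05, "gripper": 1}, {"dx": 0, "dy": 0, "dz": 0, "ax": 0, "ay": 0, "az": 0.05, "gripper": 1}, {"dx": 0, "dy": 0, "dz": 0, "ax": 0, "ay": 0, "az": 0.05, "gripper": 1}]'

```text
time: 16.3
tcp_pos: [460.4, -152.8, 50.5]
eef_rot: [0.987, 0.162, 0.0, 0.0]
contact_force: [-3.2, 0.0, 15.9]
finger_gap: 9.7
```

step_arm --commands '[{"dx": 0, "dy": 0, "dz": 0, "ax": 0, "ay": 0, "az": 0.05, "gripper": 1}, {"dx": 0, "dy": 0, "dz": 0, "ax": 0, "ay": 0, "az": 0.05, "gripper": 1}, {"dx": 0, "dy": 0, "dz": 0, "ax": 0, "ay": 0, "az": 0.05, "gripper": 1}, {"dx": 0, "dy": 0, "dz": 0, "ax": 0, "ay": 0, "az": 0.05, "gripper": 1}, {"dx": 0, "dy": 0, "dz": 0, "ax": 0, "ay": 0, "az": 0.04, "gripper": 1}, {"dx": 0, "dy": 0, "dz": 0, "ax": 0, "ay": 0, "az": 0.03, "gripper": 1}, {"dx": 0, "dy": 0, "dz": 0, "ax": 0, "ay": 0, "az": 0.0, "gripper": 1}, {"dx": 0, "dy": 0, "dz": 0, "ax": 0, "ay": 0, "az": 0.0, "gripper": 1}]'

```text
time: 16.97
tcp_pos: [460.4, -152.7, 50.6]
eef_rot: [1.0, 0.028, 0.0, 0.0]
contact_force: [-4.2, 2.0, 15.2]
finger_gap: 10.2
```

Run:
```python
from h import *
s=pose(); print(s["moment"])
im=optics.grab_frame("wrist"); cv2.imwrite("pics/w14.png",im[:,:,::-1])
B=ext("wrist"); print(proj(B,[602.3,-101.1,19]),proj(B,[605.2,-193.5,19]),proj(B,[555.5,-149,20]))
```

```text
t 16.97 tcp [ 460.4 -152.7   50.6] tx [9.984e-01 5.610e-02 5.000e-04] ty [ 5.610e-02 -9.984e-01  3.000e-04] tz [ 5.e-04 -2.e-04 -1.e+00] F [-4.2  2.  15.2] gap 10.2 q [-0.46  0.55  2.05  0.    0.54  1.06]
[0.33748491 0.7898785  0.10543063]
[187.95886288  -5.0007611 ] [338.24544253  -0.82738147] [261.38432354  80.77341796]
```

View pics/w14.png

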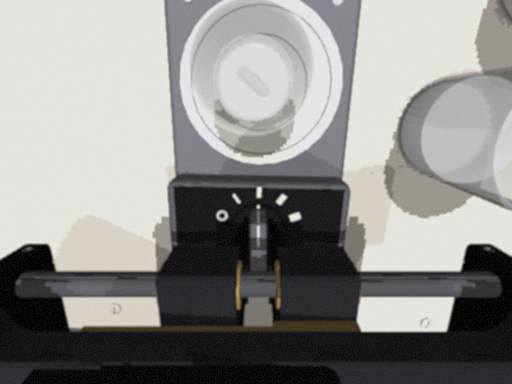

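step_arm --commands '[{"dx": 0, "dy": 0, "dz": -0.04, "ax": 0, "ay": 0, "az": 0, "gripper": 1}, {"dx": 0, "dy": 0, "dz": -0.03, "ax": 0, "ay": 0, "az": 0, "gripper": 0.9}, {"dx": 0, "dy": 0, "dz": 0, "ax": 0, "ay": 0, "az": 0, "gripper": 0.8}, {"dx": 0, "dy": 0, "dz": 0, "ax": 0, "ay": 0, "az": 0, "gripper": 0.6}, {"dx": 0, "dy": 0, "dz": 0, "ax": 0, "ay": 0, "az": 0, "gripper": 0.6}, {"dx": 0, "dy": 0, "dz": 0, "ax": 0, "ay": 0, "az": 0, "gripper": 0.6}, {"dx": 0, "dy": 0, "dz": -0.5, "ax": 0, "ay": 0, "az": 0, "gripper": 0.6}, {"dx": 0, "dy": 0, "dz": -2, "ax": 0, "ay": 0, "az": 0, "gripper": 0.6}, {"dx": 0, "dy": 0, "dz": -3, "ax": 0, "ay": 0, "az": 0, "gripper": 0.6}, {"dx": 0, "dy": 0, "dz": -4, "ax": 0, "ay": 0, "az": 0, "gripper": 0.6}, {"dx": 0, "dy": 0, "dz": -4, "ax": 0, "ay": 0, "az": 0, "gripper": 0.6}, {"dx": 0, "dy": 0, "dz": -3, "ax": 0, "ay": 0, "az": 0, "gripper": 0.6}, {"dx": 0, "dy": 0, "dz": 0, "ax": 0, "ay": 0, "az": 0, "gripper": 0.6}, {"dx": 0, "dy": 0, "dz": 0, "ax": 0, "ay": 0, "az": 0, "gripper": 0.6}]'

```text
time: 18.18
tcp_pos: [460.7, -153.0, 217.0]
eef_rot: [1.0, 0.028, 0.002, 0.001]
contact_force: [-0.1, -0.7, -0.1]
finger_gap: 37.8
```

Run:
```python
from h import *
s=pose()
im=optics.grab_frame("wrist"); cv2.imwrite("pics/w15.png",im[:,:,::-1])
B=ext("wrist"); print(proj(B,[602.3,-101.1,19]),proj(B,[605.2,-193.5,19]),proj(B,[555.5,-149,20]),proj(B,[461,-152.5,73]))
cv2.imwrite("pics/w15c.png",cv2.resize(im[60:260,150:370,::-1],None,fx=3,fy=3,interpolation=cv2.INTER_CUBIC))
```

```text
t 18.18 tcp [ 460.7 -153.   217. ] tx [0.9984 0.0558 0.0032] ty [ 0.0558 -0.9984  0.0017] tz [ 0.0033 -0.0015 -1.    ] F [-0.1 -0.7 -0.1] gap 37.8 q [-0.46  0.29  1.89  0.    0.96  1.06]
[221.0975487   47.05604568] [300.11587775  49.12387337] [259.74914633  91.6677866 ] [258.37121586 177.91439808]
```

View pics/w15.png

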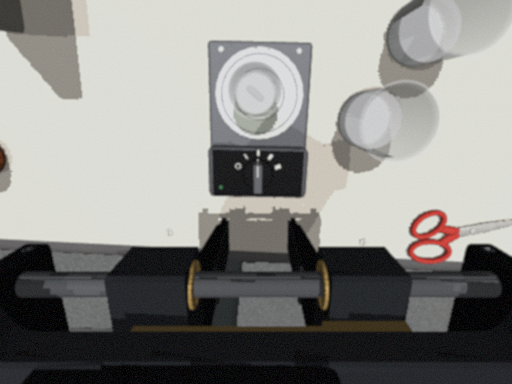

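View pics/w15c.png

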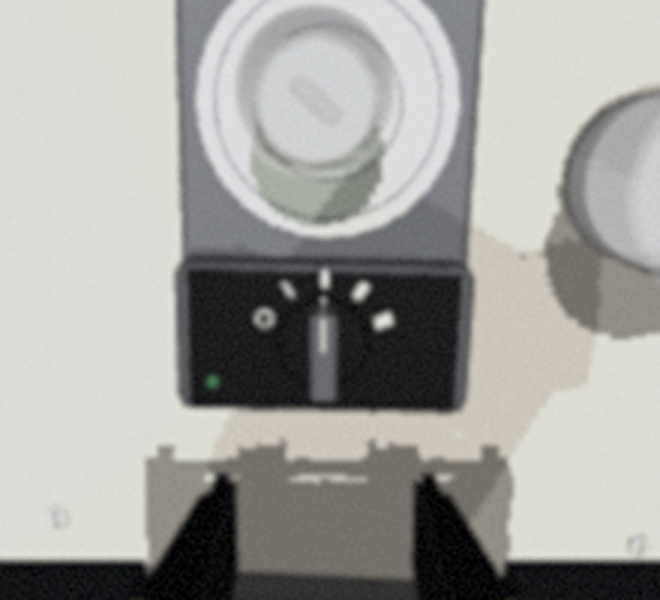

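Run:
```python
from h import *
B=ext("wrist"); print("beaker",pix(B,256,91.7,23),"plate",pix(B,259.3,92,20))
s=lambda x,y:(150+x/3,60+y/3)
a=pix(B,*s(324,318),73);b=pix(B,*s(323,400),73);d=a-b;print("bar",np.arctan2(d[1],d[0]))
print(robot.hand_in())
```

```text
beaker [ 555.08677085 -144.48126238   23.        ] plate [ 555.08861176 -148.47694307   20.        ]
bar 0.04329401089029634
the job is handed in; nothing more can be done
None
```

I put the beaker with the stir bar on the middle of the white plate and let go. I then turned the knob from off to the second bar and handed the job in at about 18 s of the 64 s allowed. The hand-in gives no verdict, so what follows rests on my own last picture and readings.

- **Beaker:** it stands upright, about 4 mm from the plate's middle (18 mm allowed), with the stir bar still in it.
- **Knob:** the bar lies about 0.04 rad from world x, with the stirrer's own axis at about 0.03 to 0.04 rad. That puts the knob at about 1.2 rad, in the 1.05 to 1.35 window, and its nose lines up with the second bar.
- **Push while turning:** every reading I took was between 13 and 16 N.
- **Stirrer:** I measured under 2 mm of shift part-way through the turn. In the last picture its corner dots were still within a pixel or so of where they should be.
- **Release:** the gripper is about 170 mm above the knob and touches nothing. I did not go near the bottle or the vial.

Two checks disagreed slightly:

- **Beaker position before the grasp:** my estimates differed by up to about 8 mm between camera views. The grip centred the beaker, and the placing came out within limits.
- **Knob start:** at the start the knob's bar looked about 0.1 rad past the off mark. I therefore turned it about 1.07 rad, stopping by where it pointed rather than by a full 1.2 rad.

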